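# Line up the planishing stakes by head size

## Robot

A 6-joint arm with a two-finger parallel gripper is mounted at the origin on the work surface. World frame = base frame: x ahead of the robot, y to its left, z up, the work surface at z = 0. Lengths are in mm, angles in rad, forces in N, time in s.
With the tool pointing down it reaches from about 350 to 975 mm from the base axis. Payload 7.1 kg.
Tool frame: the origin (TCP) lies midway between the tips of the shut fingers; the grasp point (between the pads) lies pinch_z behind it (pinch_z is the distance from the TCP to the grasp point, in mm); z points along the fingers, y is the line along which they close (so a half turn about z gives the same grasp; the last joint's range is limited). The gripper opens to 88 mm and grips with 3 to 60 N. Pads are 20 mm wide; open, the fingers measure 115 mm over their backs; the gripper's body (75 mm by 178 mm) begins 61 mm behind the grasp point.
Start: joints at [1.087, 0.423, 1.63, -0, 1.089, -0.019], TCP at [280.12, 558.693, 222.675] pointing down, gripper open.
Joint ranges: [-3, 3], [-0.9, 2.11], [0.09, 2.58], [-1.31, 4.45], [0.11, 2.69], [-2.54, 2.54]. Speed limits (rad/s): [2.39, 2.39, 3.01, 3.14, 3.14, 3.14].

## Interface

Orientations are given as a rotation vector (axis times angle).
In Python, from workcell import get_obs, get_image, close_job, pinch_z gives the robot as it stands.
- The arm moves only by the tool jog_arm, never from a script. Its argument "commands" is a list of rows, each a list of 3 entries, a list of its own where there are three numbers: the gripper command: -1 is shut, 1 is fully open, values between are in proportion, then the shift along the tool's x, y, z as a fraction of full scale, then the turn, a rotation vector about the tool's x, y, z as a fraction of full scale. In form: [[gripper, [tx, ty, tz], [rx, ry, rz]], ...]. A call has 1 to 10 rows; each row shifts and turns the commanded pose from where the row before left it, along the tool's axes as they then stand; what a row does not reach is not made up. Full scale, the value 1, is 0.1 m for a shift and 45 degrees for a turn. A row lasts 1/10 s, in which the tool goes at most 50 mm and 8.59 degrees, less where a joint would pass 70% of its speed; a pose out of reach is approached as far as the arm can. A call with a number of a shift or a turn outside -1 to 1 is refused whole. A call with a gripper value outside its range is refused whole. The fingers move at their own pace and stop on an object; the grip force is fixed at half the most. Time passes only in rows, so rows that do not move let the fingers close. It gives the time, the measured TCP pose, the force, the opening and the grip force at its end, in the units of the state.
- get_obs(): the state, without advancing time (a new reading comes with each control period).
- get_image(name): name is "scene" or "top"; returns a dict with "image" (400x640x3 uint8, blue, green, red), "z_map" (400x640 float32, mm along the optical axis (not along the pixel's ray), 0 where there is no reading), "intrinsics" (3x3 intrinsics, pixels), "k1" (the pictures are not rectified: a ray, as slopes to the right and down, at radius r is drawn at 1 + k1 r^2 times it, then the intrinsics apply), "eye" and "orientation" of the camera in the world. Camera axes: x right, y down, z forward; pixel columns grow to the right and rows downward; lengths in mm; the calibration is good to about 2 mm. A picture is of the moment at which its call begins.
- close_job(): hands the job in; it is judged then, once.
The state is a dict: "t": time; "qpos": joint angles; "qvel": joint speeds; "joint_torque": joint torques, N m; "ee_pos": TCP position; "orientation": TCP orientation; "ft_force": force on the tool from outside, world axes, zero at the start; "moment": the same for the moment, N m; "width": finger opening in mm; "grasp_force": force on a finger pad.
Only numpy, scipy, OpenCV 4.12 (cv2) and the standard library are available. Lean on these libraries where they do the work, as an engineer would, in place of code of your own. Each camera call takes 0.05 s, during which the arm holds its last target. There are 200 camera calls.

## Task

Stand the four steel stakes on the cork pads of the low board, one to a pad with its whole foot on the cork, in order of head width: the narrowest head on the pad nearest the anvil, the widest on the pad farthest from it (go by the width of the head, not by height). Leave all four standing upright, never let one topple, and do not shift the square doming block with the round hollows.

Things in the scene. Friction and masses are not known exactly. Their poses are not given: they have to be found in the camera images.
- stake_28: loose bare-steel planishing stake standing upright, about 250 g: a round flat foot 44 mm across and 10 mm thick, a thin 16 mm stem, and a mushroom head 28 mm across; 85 mm tall in all. The head has a straight upright side 16 mm high, whose middle is 71 mm above the underside (the place to grip), with a low dome on top. Origin: centre of the underside of the foot; z up along the stem. Round, so its yaw means nothing.
- stake_38: loose bare-steel planishing stake standing upright, about 350 g: a round flat foot 44 mm across and 10 mm thick, a thin 16 mm stem, and a mushroom head 38 mm across; 72 mm tall in all. The head has a straight upright side 16 mm high, whose middle is 56 mm above the underside (the place to grip), with a low dome on top. Origin: centre of the underside of the foot; z up along the stem. Round, so its yaw means nothing.
- stake_48: loose bare-steel planishing stake standing upright, about 450 g: a round flat foot 44 mm across and 10 mm thick, a thin 16 mm stem, and a mushroom head 48 mm across; 95 mm tall in all. The head has a straight upright side 16 mm high, whose middle is 77 mm above the underside (the place to grip), with a low dome on top. Origin: centre of the underside of the foot; z up along the stem. Round, so its yaw means nothing.
- stake_58: loose bare-steel planishing stake standing upright, about 600 g: a round flat foot 44 mm across and 10 mm thick, a thin 16 mm stem, and a mushroom head 58 mm across; 80 mm tall in all. The head has a straight upright side 16 mm high, whose middle is 60 mm above the underside (the place to grip), with a low dome on top. Origin: centre of the underside of the foot; z up along the stem. Round, so its yaw means nothing.
- pad_a: fixed round cork pad, 68 mm across, 4 mm thick, one of four alike in a row about 95 mm apart on a low dark wooden board (110 x 400 mm, 18 mm high). Origin: centre of its underside, on the board's top; the pad's top is 4 mm above it, 22 mm above the bench. The four names stand in any order along the row.
- pad_b: fixed round cork pad, 68 mm across, 4 mm thick, one of four alike in a row about 95 mm apart on a low dark wooden board (110 x 400 mm, 18 mm high). Origin: centre of its underside, on the board's top; the pad's top is 4 mm above it, 22 mm above the bench. The four names stand in any order along the row.
- pad_c: fixed round cork pad, 68 mm across, 4 mm thick, one of four alike in a row about 95 mm apart on a low dark wooden board (110 x 400 mm, 18 mm high). Origin: centre of its underside, on the board's top; the pad's top is 4 mm above it, 22 mm above the bench. The four names stand in any order along the row.
- pad_d: fixed round cork pad, 68 mm across, 4 mm thick, one of four alike in a row about 95 mm apart on a low dark wooden board (110 x 400 mm, 18 mm high). Origin: centre of its underside, on the board's top; the pad's top is 4 mm above it, 22 mm above the bench. The four names stand in any order along the row.
- anvil: small fixed steel bench anvil with a horn (horn towards the robot), about 70 mm wide along the row, 135 mm long and 60 mm high, standing on the bench off one end of the board, in line with the row, about 120 mm from the centre of the nearest pad; which end differs from start to start. Origin: centre of its underside.
- doming_block: bystander: loose dark-steel doming block, 70 x 70 x 35 mm, about 900 g, with four round hollows in its top, standing on the bench off the other end of the board. Origin: centre of its underside.
Things that resemble listed ones, but are neither listed nor needed, are in the scene too. What is shaped like the stake_58 but blue or pink is not meant.

How it is judged:
By the outcome, as a careful person would: the job done as asked, in the order asked, and still so for the second after the job is handed in, with the robot touching nothing.
It also fails if it takes over 104 s, if anything falls off the work surface, if the arm or the gripper's body presses on something with over 40 N, if the wrist force passes 120 N, or if a joint passes its speed limit or range.

## Working session

There is one attempt and no reset: what is moved stays moved. The work goes in short steps, Python scripts to look and compute and a tool call to move; the robot and the scene stay as the last step left them, time stands still between calls to the robot, and variables do not carry over. Pictures are saved under pics/ and viewed, at most 14 in all, crops included, and the job is handed in when it is done.

Besides the shell and the picture viewer there is one more tool, called after "Emit:" as a command line: name --argument value ..., lists and objects as JSON in quotes. jog_arm: Moves the arm, as the interface text tells. Its arguments: {"type":"object","properties":{"commands":{"type":"array","items":{"type":"array"}}},"required":["commands"]}

```bash
mkdir -p pics; cat > h.py <<'E'
import numpy as np, cv2
from workcell import get_obs, get_image, close_job, pinch_z
from scipy.spatial.transform import Rotation as R
def rot(o):
    o=np.array(o,float)
    if o.shape==(3,3): return o
    return R.from_rotvec(o).as_matrix() if o.size==3 else R.from_quat(o).as_matrix()
def cloud(d):
    K=np.array(d["intrinsics"]); k=d["k1"]; z=d["z_map"]
    v,u=np.mgrid[:z.shape[0],:z.shape[1]]
    D=np.array([k,0,0,0,0],float)
    p=cv2.undistortPoints(np.stack([u,v],-1).reshape(-1,1,2).astype(float),K,D).reshape(*z.shape,2)
    P=np.dstack([p[...,0]*z,p[...,1]*z,z])
    return P@rot(d["orientation"]).T+np.array(d["eye"])
E
python3 - <<'E'
from h import *
for n in("scene","top"):
    d=get_image(n); cv2.imwrite(f"pics/{n}0.png",d["image"]); print(n,d["eye"],d["orientation"],d["k1"],d["intrinsics"])
    np.savez(f"{n}0.npz",P=cloud(d),im=d["image"],z=d["z_map"])
print(pinch_z,get_obs())
E
```

```text
scene [866.13491808 404.22180764 811.86827433] [-1.04468498 -2.6225583   0.79807534] -0.04451731050311195 [[362.00621067   0.         323.1706483 ]
 [  0.         362.00621067 206.3677998 ]
 [  0.           0.           1.        ]]
top [ 3.19822264e+02 -7.31651778e-01  9.99723328e+02] [-2.12691954  2.09854151 -0.21035183] -0.047220699103280334 [[478.34129656   0.         314.86728357]
 [  0.         478.34129656 200.99794869]
 [  0.           0.           1.        ]]
18.700000000000003 {'t': 0.1, 'qpos': array([ 1.08696074e+00,  4.23738097e-01,  1.63055956e+00,  5.16848243e-06,
        1.08865629e+00, -1.90056624e-02]), 'qvel': array([-0.00128243, -0.0021696 , -0.00157689,  0.00013393,  0.00126944,
        0.00231861]), 'joint_torque': array([ 4.56222133e-04, -5.45613062e+01, -2.74323124e+01,  6.45514391e-02,
        1.87526661e-02, -2.93525750e-05]), 'ee_pos': array([279.92064046, 558.2637821 , 222.01711055]), 'orientation': array([-7.23521949e-01, -3.05678924e+00,  2.06907762e-03]), 'ft_force': array([-0.15744264,  0.68753133, -0.45006907]), 'moment': array([ 0.01000089, -0.00660209, -0.02847532]), 'grasp_force': 0.0, 'width': 87.50627300891597}
```

View pics/scene0.png

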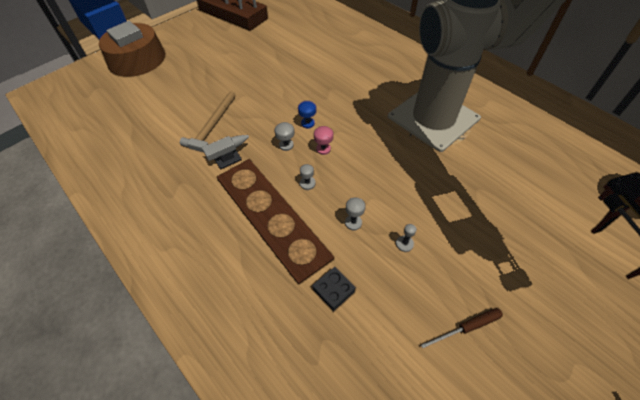

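View pics/top0.png

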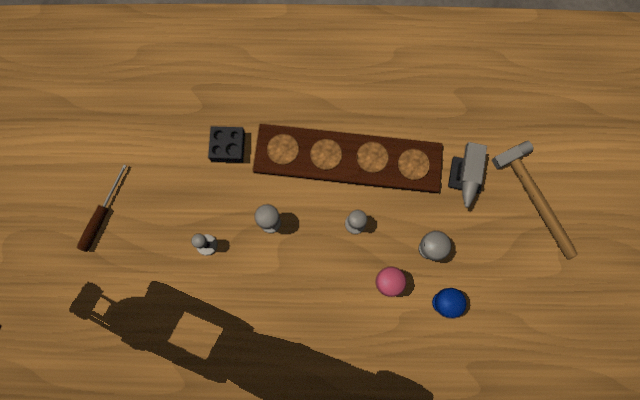

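The scene view shows the anvil off the right end of the board as seen in the top view. In the top picture the stake heads are at 28:(200,242), 48:(267,216), 38:(358,219) and 58:(436,245). The pads are at (283,149), (326,154), (373,157) and (414,164), the anvil at (472,172), and the block at (227,144). The blue and pink decoys sit below the 58.

```bash
cat >> h.py <<'E'
from scipy.optimize import least_squares
H={28:85,38:72,48:95,58:80}; G={28:71,38:56,48:77,58:60}
def circ(p,r):
    f=least_squares(lambda c:np.hypot(*(p-c).T)-r,p.mean(0),loss="soft_l1",f_scale=1.)
    return f.x.round(1),round(float(np.abs(f.fun).mean()),2)
def stake(P,xy,s,base=0,rad=45):
    Q=P.reshape(-1,3);Q=Q[np.isfinite(Q).all(1)]; Q=Q[np.hypot(*(Q[:,:2]-xy).T)<rad]
    g=G[s]+base; b=Q[(abs(Q[:,2]-g)<7)]
    t=Q[Q[:,2]>g+9]; foot=Q[(Q[:,2]>base+4)&(Q[:,2]<base+13)]
    return circ(b[:,:2],s/2) if len(b)>5 else None,len(b),t.mean(0).round(1) if len(t) else None,Q[:,2].max().round(1),len(foot)
E
python3 - <<'E'
from h import *
T=np.load("top0.npz");S=np.load("scene0.npz")
for s,(u,v) in {28:(200,242),48:(267,216),38:(358,219),58:(436,245)}.items():
    xy=T["P"][v,u]; print(s,xy.round(1))
    for D in(T,S): print("  ",stake(D["P"],xy[:2],s))
for u,v in((283,149),(326,154),(373,157),(414,164)):
    print("pad",T["P"][v,u].round(1))
# pads by colour+height
for n,D in(("top",T),("scene",S)):
    P=D["P"];hsv=cv2.cvtColor(D["im"],cv2.COLOR_BGR2HSV)
    m=((P[...,2]>12)&(P[...,2]<32)&(hsv[...,2]>95)).astype(np.uint8)
    k,l,st,c=cv2.connectedComponentsWithStats(cv2.morphologyEx(m,cv2.MORPH_OPEN,np.ones((3,3))))
    for i in range(1,k):
        if st[i,4]>200:
            q=P[l==i]; e=cv2.minEnclosingCircle(q[:,:2].astype(np.float32)); print(n,st[i,4],np.median(q,0).round(1),q.mean(0).round(1),e)
for n,D in(("top",T),("scene",S)):
    P=D["P"]; 
    for a,b in((28,40),(50,70)):
        m=(P[...,2]>a)&(P[...,2]<b)&(P[...,0]>380)&(P[...,0]<620)&(abs(P[...,1])<330)
        k,l,st,c=cv2.connectedComponentsWithStats(m.astype(np.uint8))
        for i in range(1,k):
            if st[i,4]>60: q=P[l==i]; print(n,a,st[i,4],q.mean(0).round(0),q.min(0).round(0),q.max(0).round(0))
E
```

```text
28 [424.4 224.7  84.5]
   ((array([429.2, 230.5]), 0.37), 27, array([428.9, 229.4,  83.2]), np.float64(87.2), 221)
   ((array([430.2, 229.9]), 0.5), 38, array([432.2, 230.5,  83. ]), np.float64(86.2), 162)
48 [475.6  96.2  92.5]
   ((array([478.6,  99.3]), 0.28), 32, array([477.8,  98.7,  91.4]), np.float64(98.3), 83)
   ((array([477.9,  98.8]), 0.5), 59, array([481.3, 101.9,  91.2]), np.float64(96.8), 143)
38 [474.9 -80.4  75.3]
   ((array([478.9, -79.6]), 0.39), 24, array([477.5, -79.1,  69.2]), np.float64(75.3), 122)
   ((array([478.5, -79.5]), 0.64), 46, array([480.7, -76.6,  69.3]), np.float64(73.5), 119)
58 [ 425.3 -230.9   78.7]
   ((array([ 427.9, -234.4]), 0.38), 53, array([ 426.9, -232.6,   75.7]), np.float64(83.4), 38)
   ((array([ 427.3, -234.1]), 0.8), 74, array([ 431.4, -228.2,   75.6]), np.float64(82.2), 103)
pad [632.9  74.4  23.2]
pad [622.9 -17.4  23.4]
pad [ 618.5 -117.7   20.5]
pad [ 604.7 -205.3   18.7]
top 732 [634.3  76.3  21.5] [634.5  76.3  21.4] ((634.7154541015625, 75.90512084960938), 34.677669525146484)
top 752 [623.8 -17.2  21.4] [624.1 -16.6  21.4] ((624
[... 810 characters left out ...]
5131835938, -18.11935806274414), 36.51126480102539)
scene 560 [635.7  76.5  22. ] [635.8  76.2  21.9] ((635.0872192382812, 74.14849853515625), 35.5472297668457)
top 28 176 [613. 198.  34.] [607. 164.  29.] [620. 232.  40.]
top 50 702 [ 568. -312.   58.] [ 510. -330.   50.] [ 620. -296.   67.]
top 50 205 [476. -78.  66.] [460. -97.  51.] [497. -61.  70.]
top 50 105 [ 419. -216.   64.] [ 399. -249.   51.] [ 454. -205.   70.]
scene 28 138 [614. 199.  35.] [609. 164.  28.] [620. 234.  38.]
scene 50 102 [ 440. -216.   61.] [ 405. -246.   51.] [ 457. -203.   70.]
scene 50 324 [ 574. -309.   59.] [ 509. -330.   50.] [ 620. -294.   64.]
scene 50 107 [485. -72.  63.] [461. -93.  51.] [497. -60.  70.]
```

Heights, radii and pad spacing agree with the given sizes. The targets, from the anvil outwards, are:

| Pad | x, y (mm) | Stake |
|---|---|---|
| P1 | (604.5, -204) | 28 |
| P2 | (619.3, -115.5) | 38 |
| P3 | (624.5, -17) | 48 |
| P4 | (635, 76) | 58 |

First I turn the tool so that tool y = world x and tool x = world y.

Emit:
jog_arm --commands '[[1,[0,0,0],[0,0,0.176]],[1,[0,0,0],[0,0,0.176]],[1,[0,0,0],[0,0,0.176]],[1,[0,0,0],[0,0,0.176]],[1,[0,0,0],[0,0,0.176]],[1,[0,0,0],[0,0,0.176]],[1,[0,0,0],[0,0,0.176]],[1,[0,0,0],[0,0,0.176]],[1,[0,0,0],[0,0,0]],[1,[0,0,0],[0,0,0]]]'

```text
t: 1.1
ee_pos: [280.0, 558.5, 222.4]
orientation: [2.217, 2.226, -0.001]
ft_force: [-0.6, 0.0, -0.0]
width: 87.8
grasp_force: 0.0
```

Emit:
jog_arm --commands '[[1,[-0.41,0.187,0],[0,0,0]],[1,[-0.41,0.187,0],[0,0,0]],[1,[-0.41,0.187,0],[0,0,0]],[1,[-0.41,0.187,0],[0,0,0]],[1,[-0.41,0.187,0],[0,0,0]],[1,[-0.41,0.187,0],[0,0,0]],[1,[-0.41,0.187,0],[0,0,0]],[1,[-0.41,0.187,0],[0,0,0]],[1,[0,0,0],[0,0,0]],[1,[0,0,0],[0,0,0]]]'

```text
t: 2.1
ee_pos: [430.1, 230.0, 222.8]
orientation: [-2.222, -2.221, -0.0]
ft_force: [0.0, 0.4, 0.2]
width: 88.2
grasp_force: 0.0
```

Emit:
jog_arm --commands '[[1,[0,0,0.4],[0,0,0]],[1,[0,0,0.4],[0,0,0]],[1,[0,0,0.4],[0,0,0]],[1,[0,0,0.3],[0,0,0]],[1,[0,0,0.2],[0,0,0]],[1,[0,0,0],[0,0,0]],[0,[0,0,0],[0,0,0]],[-0.2,[0,0,0],[0,0,0]],[-0.3,[0,0,0],[0,0,0]],[-0.3,[0,0,0],[0,0,0]]]'

```text
t: 3.1
ee_pos: [430.4, 231.1, 53.7]
orientation: [2.221, 2.221, 0.003]
ft_force: [-0.3, -0.4, -1.2]
width: 59.1
grasp_force: 0.0
```

Emit:
jog_arm --commands '[[-0.4,[0,0,0],[0,0,0]],[-0.7,[0,0,0],[0,0,0]],[-1,[0,0,0],[0,0,0]],[-1,[0,0,0],[0,0,0]],[-1,[0,0,0],[0,0,0]]]'

```text
t: 3.6
ee_pos: [429.7, 230.7, 52.6]
orientation: [-2.221, -2.222, 0.0]
ft_force: [0.0, -0.9, 0.6]
width: 27.2
grasp_force: 30.0
```

Emit:
jog_arm --commands '[[-1,[0,0,-0.1],[0,0,0]],[-1,[0,0,-0.2],[0,0,0]],[-1,[0,0,-0.3],[0,0,0]],[-1,[0,0,-0.4],[0,0,0]],[-1,[0,0,-0.3],[0,0,0]],[-1,[0,0,-0.2],[0,0,0]],[-1,[-0.1,0.05,0],[0,0,0]],[-1,[-0.2,0.1,0],[0,0,0]],[-1,[-0.3,0.1,0],[0,0,0]],[-1,[-0.35,0.15,0],[0,0,0]]]'

```text
t: 4.6
ee_pos: [469.0, 134.3, 201.5]
orientation: [-2.219, -2.223, 0.003]
ft_force: [-0.3, 0.4, -2.2]
width: 27.0
grasp_force: 30.0
```

Emit:
jog_arm --commands '[[-1,[-0.4,0.15,0],[0,0,0]],[-1,[-0.4,0.2,0],[0,0,0]],[-1,[-0.4,0.2,0],[0,0,0]],[-1,[-0.4,0.2,0],[0,0,0]],[-1,[-0.4,0.2,0],[0,0,0]],[-1,[-0.4,0.15,0],[0,0,0]],[-1,[-0.4,0.1,0],[0,0,0]],[-1,[-0.3,0.1,0],[0,0,0]],[-1,[-0.2,0.05,0],[0,0,0]],[-1,[-0.093,0,0],[0,0,0]]]'

```text
t: 5.6
ee_pos: [604.3, -205.4, 201.3]
orientation: [-2.222, -2.219, 0.001]
ft_force: [0.5, -0.3, -1.8]
width: 26.9
grasp_force: 30.0
```

Emit:
jog_arm --commands '[[-1,[0,0,0],[0,0,0]],[-1,[0,0,0],[0,0,0]]]'

```text
t: 5.8
ee_pos: [604.1, -202.5, 202.2]
orientation: [-2.22, -2.221, 0.0]
ft_force: [-0.3, -0.1, -2.5]
width: 27.1
grasp_force: 30.0
```

Emit:
jog_arm --commands '[[-1,[0,0,0.2],[0,0,0]],[-1,[0,0,0.3],[0,0,0]],[-1,[0,0,0.3],[0,0,0]],[-1,[0,0,0.2],[0,0,0]],[-1,[0,0,0.15],[0,0,0]],[-1,[0,0,0.07],[0,0,0]],[-1,[0,0,0.03],[0,0,0]],[-1,[0,0,0.01],[0,0,0]],[-1,[0,0,0.01],[0,0,0]],[-1,[0,0,0],[0,0,0]]]'

```text
t: 6.8
ee_pos: [605.3, -203.8, 76.4]
orientation: [2.221, 2.221, 0.001]
ft_force: [0.4, 0.5, -1.9]
width: 27.0
grasp_force: 30.0
```

Emit:
jog_arm --commands '[[-1,[0,0,0.005],[0,0,0]],[-1,[0,0,0.005],[0,0,0]],[-1,[0,0,0],[0,0,0]]]'

```text
t: 7.1
ee_pos: [604.8, -203.6, 74.8]
orientation: [2.221, 2.221, 0.0]
ft_force: [0.4, 0.3, -2.5]
width: 27.1
grasp_force: 30.0
```

Emit:
jog_arm --commands '[[-1,[0,0,0.005],[0,0,0]],[-1,[0,0,0],[0,0,0]]]'

```text
t: 7.3
ee_pos: [604.9, -203.7, 74.6]
orientation: [2.221, 2.221, 0.0]
ft_force: [-1.7, 1.2, 3.4]
width: 26.8
grasp_force: 30.0
```

Emit:
jog_arm --commands '[[-1,[0,0,0.005],[0,0,0]],[-1,[0,0,0],[0,0,0]]]'

```text
t: 7.5
ee_pos: [605.0, -203.7, 74.6]
orientation: [2.221, 2.221, 0.0]
ft_force: [-3.6, 0.3, 8.1]
width: 27.1
grasp_force: 30.0
```

Emit:
jog_arm --commands '[[-0.3,[0,0,0],[0,0,0]],[-0.2,[0,0,0],[0,0,0]],[0.2,[0,0,0],[0,0,0]],[0.6,[0,0,0],[0,0,0]],[1,[0,0,0],[0,0,0]],[1,[0,0,-0.1],[0,0,0]],[1,[0,0,-0.3],[0,0,0]],[1,[0,0,-0.4],[0,0,0]],[1,[0,0,-0.4],[0,0,0]],[1,[0,0,-0.1],[0,0,0]]]'

```text
t: 8.5
ee_pos: [607.4, -204.4, 209.4]
orientation: [2.216, 2.216, 0.006]
ft_force: [-0.0, -0.6, 1.1]
width: 87.5
grasp_force: 0.0
```

Emit:
jog_arm --commands '[[1,[0,0,0],[0,0,0]],[1,[0,0,0],[0,0,0]]]'

```text
t: 8.7
ee_pos: [604.1, -203.3, 202.8]
orientation: [-2.22, -2.221, 0.001]
ft_force: [-0.0, -0.0, -0.2]
width: 87.7
grasp_force: 0.0
```

Emit:
jog_arm --commands '[[1,[0.31,-0.315,0],[0,0,0]],[1,[0.31,-0.315,0],[0,0,0]],[1,[0.31,-0.315,0],[0,0,0]],[1,[0.31,-0.315,0],[0,0,0]],[1,[0,0,0],[0,0,0]],[1,[0,0,0.3],[0,0,0]],[1,[0,0,0.3],[0,0,0]],[1,[0,0,0],[0,0,0]],[1,[0,0,0],[0,0,0]]]'

```text
t: 9.6
ee_pos: [478.4, -79.7, 142.8]
orientation: [-2.22, -2.22, 0.003]
ft_force: [-0.0, -0.3, 0.0]
width: 87.9
grasp_force: 0.0
```

Down 105, then close.

Emit:
jog_arm --commands '[[1,[0,0,0.4],[0,0,0]],[1,[0,0,0.4],[0,0,0]],[1,[0,0,0.25],[0,0,0]],[1,[0,0,0],[0,0,0]],[1,[0,0,0],[0,0,0]],[0.2,[0,0,0],[0,0,0]],[0,[0,0,0],[0,0,0]],[0,[0,0,0],[0,0,0]],[-0.1,[0,0,0],[0,0,0]]]'

```text
t: 10.5
ee_pos: [479.3, -79.7, 39.4]
orientation: [2.22, 2.221, 0.001]
ft_force: [0.5, -0.1, -1.1]
width: 59.6
grasp_force: 0.0
```

Emit:
jog_arm --commands '[[-0.2,[0,0,0],[0,0,0]],[-0.5,[0,0,0],[0,0,0]],[-1,[0,0,0],[0,0,0]],[-1,[0,0,0],[0,0,0]]]'

```text
t: 10.9
ee_pos: [478.5, -79.5, 38.6]
orientation: [-2.221, -2.221, 0.001]
ft_force: [-1.8, -0.3, 2.8]
width: 37.2
grasp_force: 30.0
```

Emit:
jog_arm --commands '[[-1,[0,0,-0.1],[0,0,0]],[-1,[0,0,-0.2],[0,0,0]],[-1,[0,0,-0.3],[0,0,0]],[-1,[0,0,-0.4],[0,0,0]],[-1,[0,0,-0.3],[0,0,0]],[-1,[0,0,-0.2],[0,0,0]],[-1,[-0.03,0.1,0],[0,0,0]],[-1,[-0.06,0.25,0],[0,0,0]],[-1,[-0.08,0.35,0],[0,0,0]],[-1,[-0.08,0.35,0],[0,0,0]]]'

```text
t: 11.9
ee_pos: [584.7, -104.8, 187.3]
orientation: [-2.22, -2.221, 0.001]
ft_force: [-0.4, -0.6, -2.4]
width: 36.8
grasp_force: 30.0
```

Emit:
jog_arm --commands '[[-1,[-0.06,0.25,0],[0,0,0]],[-1,[-0.05,0.108,0],[0,0,0]],[-1,[0,0,0],[0,0,0]],[-1,[0,0,0],[0,0,0]],[-1,[0,0,0],[0,0,0]]]'

```text
t: 12.4
ee_pos: [618.1, -115.2, 188.1]
orientation: [-2.22, -2.22, 0.002]
ft_force: [-0.4, -0.1, -3.7]
width: 37.4
grasp_force: 30.0
```

Contact expected at TCP 60.4, so I go down 125 and then creep.

Emit:
jog_arm --commands '[[-1,[0,0,0.2],[0,0,0]],[-1,[0,0,0.3],[0,0,0]],[-1,[0,0,0.3],[0,0,0]],[-1,[0,0,0.2],[0,0,0]],[-1,[0,0,0.15],[0,0,0]],[-1,[0,0,0.07],[0,0,0]],[-1,[0,0,0.03],[0,0,0]],[-1,[0,0,0.01],[0,0,0]],[-1,[0,0,0],[0,0,0]],[-1,[0,0,0],[0,0,0]]]'

```text
t: 13.4
ee_pos: [620.2, -115.7, 63.6]
orientation: [2.22, 2.221, 0.001]
ft_force: [0.0, -0.4, -2.5]
width: 37.0
grasp_force: 30.0
```

Emit:
jog_arm --commands '[[-1,[0,0,0.01],[0,0,0]],[-1,[0,0,0],[0,0,0]]]'

```text
t: 13.6
ee_pos: [619.8, -115.6, 62.0]
orientation: [2.221, 2.221, 0.0]
ft_force: [-0.5, -0.4, -3.2]
width: 36.9
grasp_force: 30.0
```

Emit:
jog_arm --commands '[[-1,[0,0,0.01],[0,0,0]],[-1,[0,0,0],[0,0,0]]]'

```text
t: 13.8
ee_pos: [619.7, -115.6, 60.7]
orientation: [2.221, 2.221, 0.0]
ft_force: [-0.7, -0.6, -2.3]
width: 37.0
grasp_force: 30.0
```

Emit:
jog_arm --commands '[[-1,[0,0,0.005],[0,0,0]],[-1,[0,0,0],[0,0,0]]]'

```text
t: 14.0
ee_pos: [619.8, -115.6, 60.7]
orientation: [2.221, 2.221, 0.0]
ft_force: [-1.6, -0.8, 2.2]
width: 37.3
grasp_force: 30.0
```

Contact (force from -3 to +2 N). I release, rise and settle.

Emit:
jog_arm --commands '[[-0.1,[0,0,0.003],[0,0,0]],[0,[0,0,0],[0,0,0]],[0.3,[0,0,0],[0,0,0]],[0.7,[0,0,0],[0,0,0]],[1,[0,0,0],[0,0,0]],[1,[0,0,-0.1],[0,0,0]],[1,[0,0,-0.4],[0,0,0]],[1,[0,0,-0.4],[0,0,0]],[1,[0,0,-0.4],[0,0,0]],[1,[0,0,-0.1],[0,0,0]]]'

```text
t: 15.0
ee_pos: [622.2, -116.1, 205.6]
orientation: [2.216, 2.217, 0.007]
ft_force: [0.3, -0.1, 0.5]
width: 87.7
grasp_force: 0.0
```

Emit:
jog_arm --commands '[[1,[0,0,0],[0,0,0]],[1,[0,0,0],[0,0,0]],[1,[0,0,0],[0,0,0]]]'

```text
t: 15.3
ee_pos: [618.4, -115.3, 198.0]
orientation: [-2.219, -2.22, 0.003]
ft_force: [0.2, 0.1, -0.5]
width: 87.6
grasp_force: 0.0
```

Emit:
jog_arm --commands '[[1,[0.429,-0.282,0],[0,0,0]],[1,[0.429,-0.282,0],[0,0,0]],[1,[0.429,-0.282,0],[0,0,0]],[1,[0.429,-0.282,0],[0,0,0]],[1,[0.429,-0.282,0],[0,0,0]],[1,[0,0,0],[0,0,0]],[1,[0,0,0.3],[0,0,0]],[1,[0,0,0],[0,0,0]],[1,[0,0,0],[0,0,0]]]'

```text
t: 16.2
ee_pos: [481.8, 92.7, 169.0]
orientation: [-2.221, -2.22, 0.004]
ft_force: [0.2, -0.5, 0.7]
width: 87.7
grasp_force: 0.0
```

Emit:
jog_arm --commands '[[1,[0.064,-0.036,0],[0,0,0]],[1,[0,0,0.35],[0,0,0]],[1,[0,0,0.4],[0,0,0]],[1,[0,0,0.35],[0,0,0]],[1,[0,0,0],[0,0,0]],[1,[0,0,0],[0,0,0]],[0.3,[0,0,0],[0,0,0]],[0.2,[0,0,0],[0,0,0]],[0.2,[0,0,0],[0,0,0]]]'

```text
t: 17.1
ee_pos: [479.6, 99.9, 61.3]
orientation: [2.22, 2.22, 0.003]
ft_force: [1.1, 0.3, 1.5]
width: 67.5
grasp_force: 0.0
```

Emit:
jog_arm --commands '[[0.1,[0,0,0],[0,0,0]],[0,[0,0,0],[0,0,0]],[-0.5,[0,0,0],[0,0,0]],[-1,[0,0,0],[0,0,0]],[-1,[0,0,0],[0,0,0]]]'

```text
t: 17.6
ee_pos: [478.3, 99.7, 60.1]
orientation: [-2.221, -2.221, 0.001]
ft_force: [-2.2, 0.5, 6.7]
width: 47.3
grasp_force: 30.0
```

Emit:
jog_arm --commands '[[-1,[0,0,-0.1],[0,0,0]],[-1,[0,0,-0.2],[0,0,0]],[-1,[0,0,-0.3],[0,0,0]],[-1,[0,0,-0.4],[0,0,0]],[-1,[0,0,-0.3],[0,0,0]],[-1,[0,0,-0.2],[0,0,0]],[-1,[-0.1,0.12,0],[0,0,0]],[-1,[-0.2,0.25,0],[0,0,0]],[-1,[-0.25,0.3,0],[0,0,0]],[-1,[-0.25,0.35,0],[0,0,0]]]'

```text
t: 18.6
ee_pos: [580.7, 18.3, 208.4]
orientation: [-2.219, -2.221, 0.003]
ft_force: [0.6, 0.5, -4.4]
width: 46.9
grasp_force: 30.0
```

Emit:
jog_arm --commands '[[-1,[-0.25,0.3,0],[0,0,0]],[-1,[-0.115,0.142,0],[0,0,0]],[-1,[0,0,0],[0,0,0]],[-1,[0,0,0],[0,0,0]],[-1,[0,0,0],[0,0,0]]]'

```text
t: 19.1
ee_pos: [623.6, -16.5, 208.7]
orientation: [-2.22, -2.22, 0.003]
ft_force: [0.5, 0.5, -6.0]
width: 46.8
grasp_force: 30.0
```

Contact expected at TCP about 82, so I go down 124 and then creep.

Emit:
jog_arm --commands '[[-1,[0,0,0.2],[0,0,0]],[-1,[0,0,0.3],[0,0,0]],[-1,[0,0,0.3],[0,0,0]],[-1,[0,0,0.2],[0,0,0]],[-1,[0,0,0.15],[0,0,0]],[-1,[0,0,0.06],[0,0,0]],[-1,[0,0,0.03],[0,0,0]],[-1,[0,0,0],[0,0,0]],[-1,[0,0,0],[0,0,0]]]'

```text
t: 20.0
ee_pos: [625.7, -16.7, 86.9]
orientation: [2.22, 2.221, 0.002]
ft_force: [0.2, -0.6, -5.1]
width: 47.2
grasp_force: 30.0
```

Emit:
jog_arm --commands '[[-1,[0,0,0.01],[0,0,0]],[-1,[0,0,0],[0,0,0]]]'

```text
t: 20.2
ee_pos: [625.2, -16.8, 85.4]
orientation: [2.221, 2.221, 0.001]
ft_force: [-0.1, 0.4, -5.7]
width: 47.5
grasp_force: 30.0
```

Emit:
jog_arm --commands '[[-1,[0,0,0.005],[0,0,0]],[-1,[0,0,0],[0,0,0]]]'

```text
t: 20.4
ee_pos: [624.9, -16.8, 84.5]
orientation: [2.221, 2.222, 0.0]
ft_force: [-0.7, -0.4, -5.8]
width: 46.9
grasp_force: 30.0
```

Emit:
jog_arm --commands '[[-1,[0,0,0.015],[0,0,0]],[-1,[0,0,0],[0,0,0]]]'

```text
t: 20.6
ee_pos: [624.7, -16.8, 82.6]
orientation: [-2.221, -2.221, 0.0]
ft_force: [-0.6, 0.4, -3.8]
width: 47.2
grasp_force: 30.0
```

Emit:
jog_arm --commands '[[-1,[0,0,0.005],[0,0,0]],[-1,[0,0,0],[0,0,0]]]'

```text
t: 20.8
ee_pos: [624.9, -16.7, 82.3]
orientation: [-2.221, -2.222, 0.0]
ft_force: [-0.2, -0.2, -6.1]
width: 47.4
grasp_force: 30.0
```

Emit:
jog_arm --commands '[[-1,[0,0,0.005],[0,0,0]],[-1,[0,0,0],[0,0,0]]]'

```text
t: 21.0
ee_pos: [624.9, -16.8, 82.2]
orientation: [2.221, 2.222, 0.0]
ft_force: [-0.9, -0.1, -0.7]
width: 47.1
grasp_force: 30.0
```

Contact beginning. I release, rise and settle.

Emit:
jog_arm --commands '[[-1,[0,0,0.005],[0,0,0]],[0.1,[0,0,0],[0,0,0]],[0.3,[0,0,0],[0,0,0]],[0.7,[0,0,0],[0,0,0]],[1,[0,0,0],[0,0,0]],[1,[0,0,-0.1],[0,0,0]],[1,[0,0,-0.4],[0,0,0]],[1,[0,0,-0.4],[0,0,0]],[1,[0,0,-0.3],[0,0,0]],[1,[0,0,-0.1],[0,0,0]]]'

```text
t: 22.0
ee_pos: [627.0, -16.8, 215.9]
orientation: [2.218, 2.218, 0.007]
ft_force: [0.1, -1.2, 0.2]
width: 88.3
grasp_force: 0.0
```

Emit:
jog_arm --commands '[[1,[0,0,0],[0,0,0]],[1,[0,0,0],[0,0,0]],[1,[0,0,0],[0,0,0]]]'

```text
t: 22.3
ee_pos: [623.8, -16.7, 209.4]
orientation: [-2.22, -2.22, 0.003]
ft_force: [0.4, 0.7, 1.1]
width: 88.0
grasp_force: 0.0
```

Emit:
jog_arm --commands '[[1,[-0.311,-0.281,0],[0,0,0]],[1,[-0.311,-0.281,0],[0,0,0]],[1,[-0.311,-0.281,0],[0,0,0]],[1,[-0.311,-0.281,0],[0,0,0]],[1,[-0.311,-0.281,0],[0,0,0]],[1,[-0.311,-0.281,0],[0,0,0]],[1,[-0.311,-0.281,0],[0,0,0]],[1,[0,0,0],[0,0,0]],[1,[0,0,0],[0,0,0]],[1,[0,0,0],[0,0,0]]]'

```text
t: 23.3
ee_pos: [428.5, -233.9, 210.7]
orientation: [-2.22, -2.221, 0.0]
ft_force: [-0.7, -0.3, -0.2]
width: 87.8
grasp_force: 0.0
```

```bash
python3 - <<'E'
from h import *
T=np.load("top0.npz")["P"]
print(T[281,391],T[303,450])
d=get_image("scene"); cv2.imwrite("pics/s1.png",d["image"]); P=cloud(d)
for s,xy in {28:(604.5,-204),38:(619,-115.5),48:(624.5,-17)}.items(): print(s,stake(P,xy,s,22))
print(58,stake(P,(427.6,-234.3),58))
E
```

```text
[ 355.52462715 -142.57599909   78.4577581 ] [ 315.42370106 -253.69316722   79.34084582]
28 ((array([ 604.3, -204. ]), 0.95), 41, array([ 606.3, -201.2,  105.3]), np.float64(109.2), 131)
38 ((array([ 619.6, -115.8]), 0.72), 51, array([ 621.5, -112.9,   91.3]), np.float64(96.5), 140)
48 ((array([624.5, -17.9]), 0.52), 63, array([626.6, -14.3, 113.5]), np.float64(119.4), 161)
58 ((array([ 427.2, -234.5]), 0.74), 65, array([ 435.4, -216.5,  348.2]), np.float64(456.9), 98)
```

View pics/s1.png

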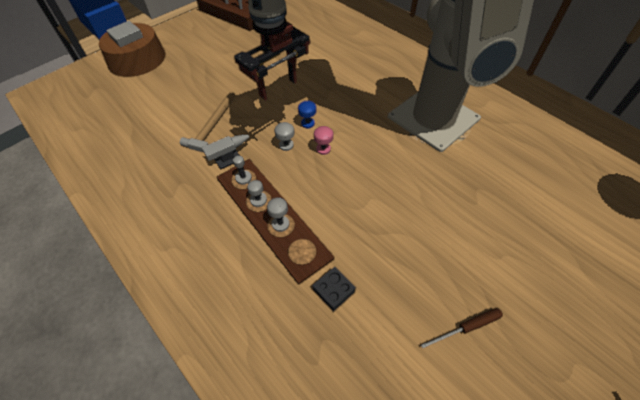

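The three placed stakes stand centred on their pads at (243,170), (257,195) and (279,220). stake_58 is untouched at (285,135), and the decoys clear the fingers.

Emit:
jog_arm --commands '[[1,[0,-0.006,0.4],[0,0,0]],[1,[0,0,0.4],[0,0,0]],[1,[0,0,0.3],[0,0,0]],[1,[0,0,0.2],[0,0,0]],[1,[0,0,0.2],[0,0,0]],[1,[0,0,0.18],[0,0,0]],[1,[0,0,0],[0,0,0]],[1,[0,0,0],[0,0,0]],[0.6,[0,0,0],[0,0,0]],[0.5,[0,0,0],[0,0,0]]]'

```text
t: 24.35
ee_pos: [428.4, -234.7, 44.3]
orientation: [2.22, 2.221, 0.001]
ft_force: [0.4, -0.2, -0.3]
width: 75.3
grasp_force: 0.0
```

Emit:
jog_arm --commands '[[0.4,[0,0,0],[0,0,0]],[0.3,[0,0,0],[0,0,0]],[0,[0,0,0],[0,0,0]],[-1,[0,0,0],[0,0,0]],[-1,[0,0,0],[0,0,0]]]'

```text
t: 24.85
ee_pos: [427.3, -234.5, 43.8]
orientation: [-2.221, -2.221, 0.0]
ft_force: [-3.4, -0.5, 5.5]
width: 57.4
grasp_force: 30.0
```

Emit:
jog_arm --commands '[[-1,[0,0,-0.1],[0,0,0]],[-1,[0,0,-0.2],[0,0,0]],[-1,[0,0,-0.3],[0,0,0]],[-1,[0,0,-0.4],[0,0,0]],[-1,[0,0,-0.4],[0,0,0]],[-1,[0,0,-0.2],[0,0,0]],[-1,[0,0,0],[0,0,0]],[-1,[0.1,0.067,0],[0,0,0]],[-1,[0.2,0.134,0],[0,0,0]],[-1,[0.3,0.2,0],[0,0,0]]]'

```text
t: 25.85
ee_pos: [466.5, -173.6, 201.3]
orientation: [-2.221, -2.216, 0.003]
ft_force: [1.1, -0.3, -5.3]
width: 57.1
grasp_force: 30.0
```

Emit:
jog_arm --commands '[[-1,[0.35,0.234,0],[0,0,0]],[-1,[0.35,0.234,0],[0,0,0]],[-1,[0.35,0.234,0],[0,0,0]],[-1,[0.35,0.234,0],[0,0,0]],[-1,[0.35,0.234,0],[0,0,0]],[-1,[0.35,0.234,0],[0,0,0]],[-1,[0.25,0.167,0],[0,0,0]],[-1,[0.1,0.067,0],[0,0,0]],[-1,[0.055,0.036,0],[0,0,0]],[-1,[0,0,0],[0,0,0]]]'

```text
t: 26.85
ee_pos: [634.1, 76.3, 201.7]
orientation: [-2.219, -2.221, 0.004]
ft_force: [-0.1, -0.8, -5.4]
width: 57.0
grasp_force: 30.0
```

Emit:
jog_arm --commands '[[-1,[0,0,0],[0,0,0]],[-1,[0,0,0],[0,0,0]]]'

```text
t: 27.05
ee_pos: [634.4, 74.9, 203.2]
orientation: [-2.222, -2.22, 0.001]
ft_force: [0.0, -0.5, -5.5]
width: 57.6
grasp_force: 30.0
```

Emit:
jog_arm --commands '[[-1,[0.005,0,0.2],[0,0,0]],[-1,[0,0,0.3],[0,0,0]],[-1,[0,0,0.3],[0,0,0]],[-1,[0,0,0.25],[0,0,0]],[-1,[0,0,0.15],[0,0,0]],[-1,[0,0,0.1],[0,0,0]],[-1,[0,0,0.03],[0,0,0]],[-1,[0,0,0],[0,0,0]],[-1,[0,0,0],[0,0,0]],[-1,[0,0,0],[0,0,0]]]'

```text
t: 28.05
ee_pos: [635.9, 76.7, 71.5]
orientation: [2.22, 2.221, 0.002]
ft_force: [0.4, 0.1, -5.2]
width: 57.5
grasp_force: 30.0
```

Emit:
jog_arm --commands '[[-1,[0,0,0.015],[0,0,0]],[-1,[0,0,0],[0,0,0]]]'

```text
t: 28.25
ee_pos: [635.2, 76.6, 69.1]
orientation: [2.221, 2.221, 0.0]
ft_force: [-0.7, 0.0, -5.5]
width: 57.4
grasp_force: 30.0
```

Emit:
jog_arm --commands '[[-1,[0,0,0.01],[0,0,0]],[-1,[0,0,0],[0,0,0]]]'

```text
t: 28.45
ee_pos: [635.0, 76.6, 67.8]
orientation: [-2.221, -2.222, 0.0]
ft_force: [-0.2, 0.2, -5.1]
width: 57.1
grasp_force: 30.0
```

Emit:
jog_arm --commands '[[-1,[0,0,0.01],[0,0,0]],[-1,[0,0,0],[0,0,0]]]'

```text
t: 28.65
ee_pos: [635.0, 76.6, 66.7]
orientation: [-2.221, -2.222, 0.0]
ft_force: [-0.5, 0.4, -5.9]
width: 57.4
grasp_force: 30.0
```

Emit:
jog_arm --commands '[[-1,[0,0,0.007],[0,0,0]],[-1,[0,0,0],[0,0,0]]]'

```text
t: 28.85
ee_pos: [635.0, 76.6, 66.0]
orientation: [-2.221, -2.222, 0.0]
ft_force: [0.7, -0.4, -5.4]
width: 57.2
grasp_force: 30.0
```

Emit:
jog_arm --commands '[[-1,[0,0,0.005],[0,0,0]],[-1,[0,0,0],[0,0,0]]]'

```text
t: 29.05
ee_pos: [635.1, 76.6, 65.9]
orientation: [-2.221, -2.222, -0.0]
ft_force: [-0.9, -0.6, -2.7]
width: 57.2
grasp_force: 30.0
```

Touching. I press slightly, release and rise.

Emit:
jog_arm --commands '[[-1,[0,0,0.004],[0,0,0]],[-1,[0,0,0],[0,0,0]],[0.36,[0,0,0],[0,0,0]],[0.5,[0,0,0],[0,0,0]],[0.8,[0,0,0],[0,0,0]],[1,[0,0,0],[0,0,0]],[1,[0,0,0],[0,0,0]],[1,[0,0,0],[0,0,0]],[1,[0,0,-0.1],[0,0,0]],[1,[0,0,-0.3],[0,0,0]]]'

```text
t: 30.05
ee_pos: [633.0, 76.3, 103.5]
orientation: [-2.219, -2.219, 0.007]
ft_force: [0.8, 0.7, 0.0]
width: 88.0
grasp_force: 0.0
```

Emit:
jog_arm --commands '[[1,[0,0,-0.4],[0,0,0]],[1,[0,0,-0.4],[0,0,0]],[1,[0,0,-0.2],[0,0,0]],[1,[0.1,-0.4,0],[0,0,0]],[1,[0.1,-0.4,0],[0,0,0]],[1,[0.1,-0.4,0],[0,0,0]],[1,[0.1,-0.4,0],[0,0,0]],[1,[0,0,0],[0,0,0]],[1,[0,0,0],[0,0,0]],[1,[0,0,0],[0,0,0]]]'

```text
t: 31.05
ee_pos: [476.7, 116.6, 206.1]
orientation: [2.22, 2.221, 0.003]
ft_force: [-0.1, -1.1, 0.1]
width: 87.9
grasp_force: 0.0
```

```bash
python3 - <<'E'
from h import *
Ps={}
for n in("scene","top"):
    d=get_image(n); cv2.imwrite(f"pics/{n}f.png",d["image"]); Ps[n]=cloud(d)
    P=Ps[n]
    for s,xy in {28:(604.5,-204),38:(619,-115.5),48:(624.5,-17),58:(635,76)}.items(): print(n,s,stake(P,xy,s,22))
    m=(P[...,2]>28)&(P[...,2]<40)&(P[...,0]>560)&(P[...,0]<660)&(P[...,1]>140)&(P[...,1]<260)
    print("block",P[m].mean(0).round(1))
E
```

```text
scene 28 ((array([ 604.7, -204. ]), 0.71), 42, array([ 605.9, -201.4,  105.6]), np.float64(110.2), 135)
scene 38 ((array([ 619.7, -116. ]), 0.61), 52, array([ 621.3, -113.1,   91.5]), np.float64(97.1), 137)
scene 48 ((array([624.7, -17.9]), 0.47), 64, array([626.5, -14.5, 113.4]), np.float64(118.6), 162)
scene 58 ((array([635.4,  77. ]), 0.48), 73, array([638. ,  80.4,  97.7]), np.float64(105.1), 102)
block [634.8 199.5  34.4]
top 28 ((array([ 603.3, -203.9]), 0.57), 42, array([ 602.5, -203. ,  104.8]), np.float64(109.4), 228)
top 38 ((array([ 618.6, -115.7]), 0.42), 45, array([ 616.9, -115. ,   91. ]), np.float64(98.9), 163)
top 48 ((array([623.4, -17.5]), 0.46), 59, array([621.3, -17.4, 113.3]), np.float64(119.6), 157)
top 58 ((array([634.3,  77.7]), 0.43), 63, array([632. ,  76.4,  97.6]), np.float64(104.1), 58)
block [nan nan nan]<stdin>:8: RuntimeWarning: Mean of empty slice.
  ret = um.true_divide(
```

View pics/scenef.png

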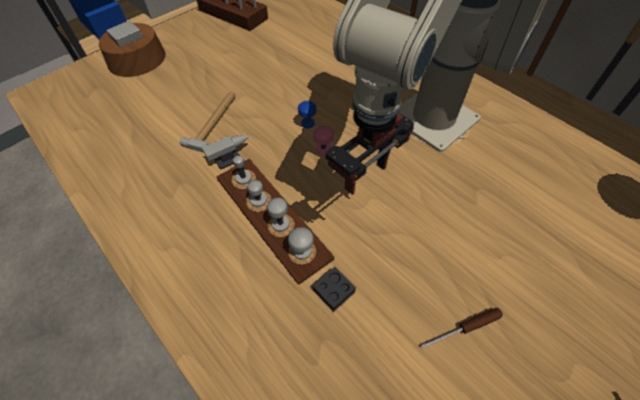

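All four stakes stand on their pads in order, with heads at (239,160), (256,188), (278,208) and (301,240). The block is still at (334,289) and the robot is clear.

```bash
python3 -c "from h import *; print(close_job())"
```

```text
the job is handed in; nothing more can be done
None
```

The job is handed in at about 31 s of the 104 s allowed: all four stakes stand upright on their pads, 28, 38, 48, 58 going out from the anvil, each within about 2 mm of its pad centre, and the doming block looks unmoved in the camera view.

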